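# Take the used filter out of the bench air unit

## Task

Swing the lid of the bench air-filter unit up and over until it stays open by itself. Squeeze the sprung tab of the filter cartridge inside to unlatch it, keep it squeezed while you lift the cartridge straight out, and set the cartridge down gently, standing upright on its base, in the shallow steel tray. Leave the lid open and do not disturb the jar in the tray or the small bottle beside the unit.

Things in the scene. Friction and masses are not known exactly. Their poses are not given: they have to be found in the camera images.
- filter_unit: White bench air-filter unit, fixed: open-topped case 170 (x) x 200 (y) x 108 mm high, 6 mm walls and floor, with a hinged lid. Origin: centre of its underside; z up; -x is its front (lid's tongue), +x the hinge side. At its centre stands the cartridge; beside it inside, 64 mm of room to the wall on the +y (tab) side, 70 mm on the -y side.
- bay_keeper (a point): Middle of the top edge of the keeper bar, at (0, 30, 48) mm in the unit's frame. The bar (12 mm high, 8 mm thick) is the +y side of the bay: low walls, all 48 mm high above the unit's underside, round the cartridge's foot with 1.5 to 2 mm play. The cartridge's latch nose sits under this bar.
- lid (a joint): Lid angle (rad): 0 shut, 1.9 open (stop). Hinge axis parallel to the unit's y through x = +85, z = 108.5 mm of its frame. Lid: plate 174 x 204 x 8 mm, 0.22 kg, lying at 0 from the hinge toward the unit's -x. Turns freely: let go below about 1.6 it falls shut, beyond that it falls open and rests at 1.9, leaning out over the hinge side.
- lid_tongue (a point): Grip point on the tongue at the middle of the lid's front edge: 24 mm wide (y), 12 thick, 45 long. It is mid-thickness, 200 mm from the hinge axis (4 mm above it when shut), 27 mm beyond the plate's edge, 18 short of the tongue's end. Axes turn with the lid (the unit's at 0). Can be pinched from above across its width; it turns between the fingers as the lid swings.
- cartridge: White plastic filter cartridge, about 0.27 kg, loose, latched in the bay, axes as the unit's. Origin: centre of its underside; z up. 100 mm long (x), 95 high; flat plain side at y = -24 mm; sprung tab in the middle of the +y side. Grasp across y at x = 0, 74 mm above its underside: 54 mm wide, 45 with the tab in. Its nose holds it down unless the tab is pressed in about 7.5 mm.
- tab (a joint): Travel of the sprung tab toward the cartridge's -y (m): 0 out, 0.009 fully pressed (stop). The spring needs about 2 N to start and 10 N to be fully in, so a squeeze of 20 to 25 N holds it in. The tab stays in only while it is pressed.
- tab_pad (a point): Centre of the outer face of the tab's ribbed press pad, at (0, +30, 74) mm in the cartridge's frame when out. Pad 40 mm long (x), 36 mm high (54 to 90 mm above the cartridge's underside). The body's end posts beside the tab reach only y = +21 mm there.
- tray: Shallow open steel tray for used filters, fixed: 260 (x) x 180 (y) x 22 mm, walls and floor 4 mm. Origin: centre of its underside. The jar stands in its +x end; the -x half and the middle are free.
- jar: Small glass jar, 44 mm diameter, 60 mm high, standing in the +x end of the tray. Leave alone. Origin: centre of its underside.
- beaker: Glass beaker, 70 mm diameter, 85 mm high, standing on the bench about 30 mm clear of the tray's -y wall; not part of the job. Origin: centre of its underside.
- flask: Small glass bottle, 48 mm diameter, 85 mm high, standing on the bench about 30 mm clear of the unit's -y wall. Leave alone. Origin: centre of its underside.

How it is judged (in metres and radians):
On the way, in this order (a step that is already met when the one before it is completed fails the run):
1. the lid is swung past its balance point (beyond 1.6 rad) (value of joint lid above 1.6 rad), for 0.3 s.
2. the cartridge is lifted out of its bay (more than 60 mm up) with its tab squeezed in and the lid open (z of cartridge in the frame of filter_unit above 0.066 m and value of joint tab above 0.005 m and value of joint lid above 1.6 rad), for 0.1 s.
At the end, for the whole second after the job is handed in: The lid stays open (beyond 1.6 rad); the cartridge stands upright (within 0.1 rad) and at rest on the tray's floor (its underside less than 10 mm above the tray's underside, its origin within 105 mm in x and 65 mm in y of the tray's centre), released (value of joint lid above 1.6 rad and x of cartridge in the frame of tray between -0.105 and 0.105 m and y of cartridge in the frame of tray between -0.065 and 0.065 m and z of cartridge in the frame of tray between 0 and 0.01 m and angle between cartridge's own z axis and vertical below 0.1 rad and linear speed of cartridge below 0.02 m/s); the robot touches nothing.
It fails at once if the cartridge comes down on the tray's floor fast (over 0.35 m/s in the last 16 mm): dropped or slammed (z of cartridge in the frame of tray below 0.02 m and horizontal distance between cartridge and tray below 0.13 m and linear speed of cartridge above 0.35 m/s).
It fails at once if the cartridge strikes the tray hard (over 60 N): dropped or slammed (contact force between cartridge and tray above 60 N).
It fails at once if the jar is moved more than 40 mm or tipped (distance of jar from where it was at the start of the episode above 0.04 m or angle between jar's own z axis and vertical above 0.5 rad).
It fails at once if the small bottle is moved more than 40 mm or tipped (distance of flask from where it was at the start of the episode above 0.04 m or angle between flask's own z axis and vertical above 0.5 rad).
It also fails if it takes over 64 s, if anything falls off the work surface, if the arm or the gripper's body presses on something with over 40 N, if the wrist force passes 120 N, or if a joint passes its speed limit or range.

## Robot

A 6-joint arm with a two-finger parallel gripper is mounted at the origin on the work surface. World frame = base frame: x ahead of the robot, y to its left, z up, the work surface at z = 0. Lengths are in mm, angles in rad, forces in N, time in s.
With the tool pointing down it reaches from about 275 to 725 mm from the base axis. Payload 15.9 kg.
Tool frame: the origin (TCP) lies at the very end of the fingers, on their centre line; the grasp point (between the pads) lies 19 mm behind it; z points along the fingers, x is the direction in which the jaws open and shut, and the axes are right-handed (so a half turn about z gives the same grasp; the last joint's range is limited). The gripper opens to 85 mm and grips with 20 to 120 N. Pads are 22 mm wide; open, the fingers measure 114 mm over their backs; the gripper's body (76 mm by 85 mm) begins 54 mm behind the grasp point. The pads swing forward as they close: fully open they stand 13 mm farther back than shut.
Start: joints at [1.289, 0.213, -0.034, 1.323, 0, 1.571], TCP at [139.037, 480.265, 231.306] pointing down, gripper open.
Joint ranges: [-2.98, 2.98], [-0.74, 1.72], [-1.14, 1.35], [-2.1, 2.04], [-1.57, 1.44], [-3.14, 3.14]. Speed limits (rad/s): [1.89, 1.89, 2.39, 2.57, 3.14, 3.14].

## Interface

Orientations are given as a rotation vector (axis times angle).
In Python, from bench import r gives the robot as it stands. The module is installed in compiled form; this text tells all that it offers.
- The arm moves only by the tool play_rows, never from a script. Its argument "commands" is a list of rows, each a list of 7 numbers: the turn, a rotation vector about the tool's x, y, z in rad, then the shift along the tool's x, y, z in m, then the closure, from 0 (fully open) to 1 (shut). A call has 1 to 5 rows; each row is the pose to reach, as a shift and turn from the pose measured when the call began, along the tool's axes at that moment; what a row does not reach only later rows make up. A row lasts 1/12 s, in which the tool goes at most 41.7 mm and 7.16 degrees, less where a joint would pass 70% of its speed; a pose out of reach is approached as far as the arm can. A call with a gripper value outside its range is refused whole. The fingers move at their own pace and stop on an object; the grip force is fixed at half the most. Time passes only in rows, so rows that repeat a pose let the fingers close. It gives the time, the measured TCP pose, the force and the opening at its end, in the units of the state.
- r.observe(): the state, without advancing time (a new reading comes with each control period).
- r.snapshot(name): name is "scene" or "top"; returns (picture, depth): 420x560x3 uint8, red, green, blue; 420x560 float32, mm along the optical axis (not along the pixel's ray), 0 where there is no reading.
- r.camera_info(name): a dict with "intrinsics" (3x3 intrinsics, pixels), "extrinsics" (4x4, takes a point from camera to world coordinates). Camera axes: x right, y down, z forward; pixel columns grow to the right and rows downward; lengths in mm; the calibration is good to about 2 mm. A picture is of the moment at which its call begins. camera_info takes no time and is no camera call.
- r.sign_off(): hands the job in, once; it reports no verdict.
Trained networks look in the newest picture that a camera, given by its name, has taken for a name from the list of things; names that differ only in an ending like _2 or _b are one class to them, and where a whole thing is asked for, a point or a joint stands for the part that bears it (a point fixed in the world has none). Each returns a list of dicts, best first, with "confidence" (0 to 1); they miss things now and then, are a little off and sometimes report something else, mostly with a low value. They report only what shows in the picture. A call takes as long as a camera call.
- r.spot_in(camera, target): "xy" ([column, row] as shares, 0 to 1, of the picture: columns of its width, rows of its height, amid what is visible of it).
The state is a dict: "clock": time; "qpos": joint angles; "dq": joint speeds; "effort": joint torques, N m; "eef_pos": TCP position; "orientation": TCP orientation; "wrist_force": force on the tool from outside, world axes, zero at the start; "wrist_torque": the same for the moment, N m; "width": finger opening in mm.
Only numpy, scipy, OpenCV 4.12 (cv2) and the standard library are available. Lean on these libraries where they do the work, as an engineer would, in place of code of your own. Each camera call takes 0.05 s, during which the arm holds its last target.

## Working session

There is one attempt and no reset: what is moved stays moved. The work goes in short steps, Python scripts to look and compute and a tool call to move; the robot and the scene stay as the last step left them, time stands still between calls to the robot, and variables do not carry over. Pictures are saved under pics/ and viewed, and the job is handed in when it is done.

Besides the shell and the picture viewer there is one more tool, called in YAML: its name, and indented under it one key for each argument. play_rows: Moves the arm, as the interface text tells. Its arguments: {"type":"object","properties":{"commands":{"type":"array"}},"required":["commands"]}

```bash
mkdir -p pics; cat > h.py <<'E'
from bench import r
import numpy as np, cv2
from scipy.spatial.transform import Rotation as R
def snap(cam,name):
    p,d=r.snapshot(cam); cv2.imwrite(f'pics/{name}.png',p[:,:,::-1]); np.save(f'pics/{name}.npy',d); return p,d
def w(cam,d):
    ci=r.camera_info(cam);K=np.array(ci['intrinsics']);T=np.array(ci['extrinsics'])
    v,u=np.mgrid[0:d.shape[0],0:d.shape[1]]
    P=np.stack([(u-K[0,2])/K[0,0]*d,(v-K[1,2])/K[1,1]*d,d],-1)
    W=P@T[:3,:3].T+T[:3,3]; W[d==0]=np.nan
    return W
E
python3 - <<'E'
from h import *
np.set_printoptions(precision=2,suppress=True)
o=r.observe(); print(o)
for c in ['scene','top']:
    p,d=snap(c,c+'0'); W=w(c,d); print(c,r.camera_info(c))
    for n in ['filter_unit','lid_tongue','tray','jar','beaker','flask']:
        for s in r.spot_in(c,n)[:2]:
            x,y=s['xy']; u,v=int(x*560),int(y*420); print(n,u,v,round(s['confidence'],2),W[v,u])
E
```

```text
{'clock': 0.0, 'qpos': array([ 1.29,  0.21, -0.04,  1.32, -0.  ,  1.57]), 'dq': array([-0.,  0.,  0.,  0., -0., -0.]), 'effort': array([  0.  , -68.62,  48.71,   0.02,  -0.  ,   0.  ]), 'eef_pos': array([138.93, 479.96, 230.81]), 'orientation': array([ 2.51,  1.89, -0.  ]), 'wrist_force': array([ 0.49,  0.31, -0.03]), 'wrist_torque': array([ 0.03, -0.  , -0.02]), 'width': 85.31919888889361}
scene {'intrinsics': array([[485.68,   0.  , 278.57],
       [  0.  , 485.68, 215.71],
       [  0.  ,   0.  ,   1.  ]]), 'extrinsics': array([[   0.82,    0.46,   -0.34,  989.74],
       [   0.58,   -0.64,    0.51, -647.07],
       [   0.02,   -0.62,   -0.79, 1056.68],
       [   0.  ,    0.  ,    0.  ,    1.  ]])}
lid_tongue 321 162 0.67 [nan nan nan]
tray 239 275 0.55 [ 560.16 -178.27    7.42]
jar 267 292 0.85 [ 663.79 -201.59   64.06]
beaker 189 304 0.87 [ 515.87 -313.57   13.79]
beaker 323 173 0.64 [594.04 144.17 122.18]
flask 380 189 0.91 [725.92 237.19  61.33]
top {'intrinsics': array([[443.13,   0.  , 291.36],
       [  0.  , 443.13, 203.92],
       [  0.  ,   0.  ,   1.  ]]), 'extrinsics': array([[ -0.02,  -0.98,   0.19, 378.31],
       [ -1.  ,   0.01,  -0.02, -34.06],
       [  0.02,  -0.19,  -0.98, 976.63],
       [  0.  ,   0.  ,   0.  ,   1.  ]])}
filter_unit 170 199 0.63 [558.24 181.85 121.78]
lid_tongue 170 197 0.75 [562.6  182.41 120.11]
tray 342 207 0.93 [ 559.37 -171.86    4.83]
jar 352 161 0.75 [ 648.14 -188.84   65.04]
beaker 419 212 0.55 [ 545.72 -344.78    3.83]
flask 145 133 0.59 [712.03 251.32  75.1 ]
```

View pics/top0.png

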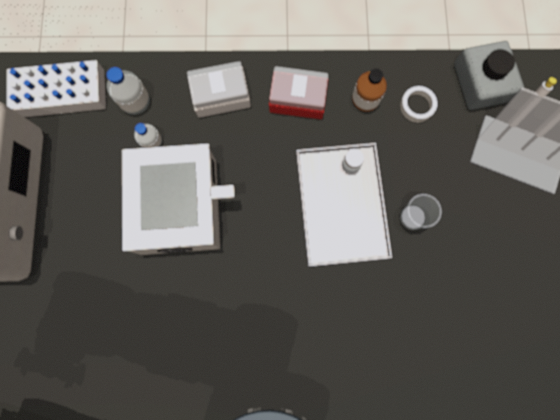

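View pics/scene0.png

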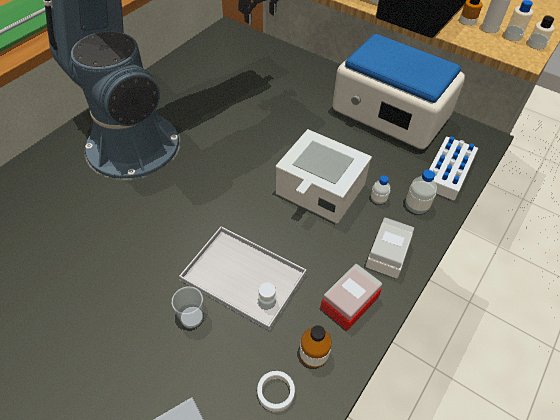

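Top view: the unit is at about px (170,198) with its tongue at (222,192) pointing to world −y. The flask is at (148,135), the tray at (343,205) with the jar at (353,160), and the beaker at (420,212).

```bash
python3 - <<'E'
from h import *
np.set_printoptions(precision=2,suppress=True)
d=np.load('pics/top0.npy'); W=w('top',d)
v,u=np.mgrid[0:420,0:560]
box=(u>105)&(u<245)&(v>130)&(v<265)
m=box&(W[...,2]>105)&(W[...,2]<135)
n,l,st,ce=cv2.connectedComponentsWithStats(m.astype(np.uint8)); k=1+np.argmax(st[1:,4]); m=l==k
P=W[m]; print(len(P),P.min(0),P.max(0),np.median(P[:,2]))
# separate tongue: erode/open
mo=cv2.morphologyEx(m.astype(np.uint8),cv2.MORPH_OPEN,np.ones((21,21)))>0
Q=W[mo]; rect=cv2.minAreaRect(Q[:,:2].astype(np.float32)); print('lid',rect,np.median(Q[:,2]))
t=m&~mo&(u>215); T=W[t]; print('tongue',len(T),T.min(0),T.max(0),np.median(T,0), cv2.minAreaRect(T[:,:2].astype(np.float32)))
# tray
box=(u>285)&(u<400)&(v>135)&(v<275)
m=box&(W[...,2]>13)&(W[...,2]<30); 
P=W[m]; print('tray rim',len(P),cv2.minAreaRect(P[:,:2].astype(np.float32)),np.median(P[:,2]))
c=np.zeros((420,560,3),np.uint8); c[m]=255; c[t]=(0,255,0); c[mo]=(0,0,255); cv2.imwrite('pics/m.png',c)
for nm,(a,b,e,f) in dict(jar=(340,370,145,180),flask=(130,165,118,150)).items():
    mm=(u>a)&(u<b)&(v>e)&(v<f)&(W[...,2]>40)&(W[...,2]<100); print(nm,W[mm].min(0),W[mm].max(0),W[mm].mean(0))
mm=(u>395)&(u<445)&(v>190)&(v<235)&(W[...,2]>15); print('beaker',np.percentile(W[mm],[1,99],axis=0))
E
```

```text
9255 [460.38  57.92 107.77] [672.85 283.18 124.56] 118.64544509957784
lid ((569.0142822265625, 189.82656860351562), (199.1792755126953, 173.70657348632812), 3.4130964279174805) 118.75814512485897
tongue 234 [560.67  57.92 107.77] [586.    93.37 123.71] [572.82  75.06 119.42] ((573.9012451171875, 76.2936019897461), (24.275346755981445, 35.92435073852539), 4.054257392883301)
tray rim 976 ((567.8248291015625, -172.115966796875), (260.63372802734375, 180.75286865234375), 4.667333126068115) 22.408940458150255
jar [ 637.58 -213.18   40.06] [ 675.76 -174.76   68.94] [ 655.02 -193.19   62.89]
flask [695.41 234.79  40.41] [743.3  279.88  89.72] [714.16 253.49  64.5 ]
beaker [[ 502.79 -362.19   16.72]
 [ 568.64 -296.18   87.96]]
```

View pics/m.png

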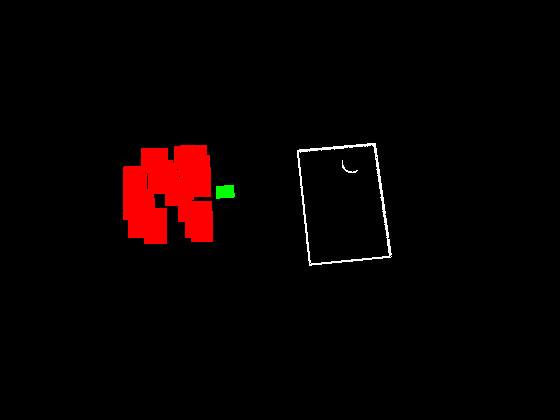

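```bash
python3 - <<'E'
from h import *
np.set_printoptions(precision=2,suppress=True)
d=np.load('pics/top0.npy'); W=w('top',d)
p=cv2.imread('pics/top0.png'); g=cv2.cvtColor(p,cv2.COLOR_BGR2GRAY)
v,u=np.mgrid[0:420,0:560]
box=(u>105)&(u<245)&(v>130)&(v<265)
m=(box&(W[...,2]>110)&(W[...,2]<128)).astype(np.uint8)
m=cv2.morphologyEx(m,cv2.MORPH_CLOSE,np.ones((15,15)))
ed=cv2.Canny(g,40,100)
ci=r.camera_info('top');K=np.array(ci['intrinsics']);T=np.array(ci['extrinsics'])
def onplane(uv,z):
    uv=np.asarray(uv,float); D=np.c_[(uv[:,0]-K[0,2])/K[0,0],(uv[:,1]-K[1,2])/K[1,1],np.ones(len(uv))]@T[:3,:3].T
    return T[:3,3]+D*((z-T[2,3])/D[:,2])[:,None]
# white lid mask by gray threshold
for th in (200,215,230):
    mm=((g>th)&box).astype(np.uint8)
    mm=cv2.morphologyEx(mm,cv2.MORPH_CLOSE,np.ones((3,3)))
    cs,_=cv2.findContours(mm,cv2.RETR_EXTERNAL,cv2.CHAIN_APPROX_NONE); c=max(cs,key=cv2.contourArea)
    full=cv2.drawContours(np.zeros_like(mm),[c],-1,1,-1)
    o=cv2.morphologyEx(full,cv2.MORPH_OPEN,np.ones((25,25)))
    cs,_=cv2.findContours(o,cv2.RETR_EXTERNAL,cv2.CHAIN_APPROX_NONE); c=max(cs,key=cv2.contourArea)[:,0]
    Q=onplane(c,116.5); print(th,cv2.minAreaRect(Q[:,:2].astype(np.float32)))
    t=full.astype(bool)&~o.astype(bool)&(u>218); 
    Q=onplane(np.c_[u[t],v[t]],114.5); print(' tongue',cv2.minAreaRect(Q[:,:2].astype(np.float32)),Q.mean(0))
cv2.imwrite('pics/crop.png',cv2.resize(p[100:300,80:360],None,fx=2.8,fy=2.8,interpolation=cv2.INTER_CUBIC))
# scene camera depth
d=np.load('pics/scene0.npy'); W=w('scene',d)
m=(W[...,2]>110)&(W[...,2]<128)&(W[...,0]>440)&(W[...,0]<690)&(W[...,1]>40)&(W[...,1]<290)
P=W[m];print('scene',len(P),np.median(P[:,2]),cv2.minAreaRect(P[:,:2].astype(np.float32)))
t=m&(W[...,1]<92);P=W[t];print(P.mean(0),cv2.minAreaRect(P[:,:2].astype(np.float32)))
E
```

```text
200 ((566.272705078125, 189.6915283203125), (200.93421936035156, 171.05323791503906), 3.1008522510528564)
 tongue ((574.4319458007812, 73.5931167602539), (20.584789276123047, 27.709169387817383), 0.752382755279541) [574.12  74.2  114.5 ]
215 ((566.1948852539062, 189.53570556640625), (196.91189575195312, 167.46395874023438), 3.076570987701416)
 tongue ((0.0, 0.0), (0.0, 0.0), 0.0) [nan nan nan]<stdin>:24: RuntimeWarning: Mean of empty slice.
  ret = um.true_divide(
Traceback (most recent call last):
ValueError: max() iterable argument is empty
```

```bash
cat >> h.py <<'E'
def go(*targets,yaw=3.2):
    """targets (x,y,z) world mm TCP, or (x,y,z,R)"""
    np.set_printoptions(precision=4,suppress=True)
    o=r.observe(); R0=R.from_rotvec(o['orientation']); p0=np.array(o['eef_pos'])
    print('t',round(o['clock'],2),'tcp',p0.round(1),'w',round(o['width'],1),'F',np.round(o['wrist_force'],1),'q',np.round(o['qpos'],2))
    for t in targets:
        Rt=t[3] if len(t)>3 else down(yaw)
        print('  ',np.r_[(R0.inv()*Rt).as_rotvec(),R0.inv().apply(np.array(t[:3],float)-p0)/1000].round(4).tolist())
def down(yaw):
    a=np.radians(yaw); c,s=np.cos(a),np.sin(a)
    return R.from_matrix(np.array([[c,s,0],[s,-c,0],[0,0,-1]]))
E
python3 -c "
from h import *
go((574,76,180))"
```

```text
t 0.7 tcp [139.  480.3 231.3] w 85.5 F [-1.2 -0.1 -0.1] q [ 1.29  0.21 -0.03  1.32  0.    1.57]
   [-0.0, -0.0, 1.2331, -0.2674, 0.5302, 0.0513]
```

play_rows:
  commands:
    - [0,0,0.411,-0.089,0.177,0.0,0]
    - [0,0,0.411,-0.089,0.177,0.0,0]
    - [0,0,0.411,-0.089,0.177,0.0,0]
    - [0,0,0.617,-0.134,0.265,0.0,0]
    - [0,0,0.617,-0.134,0.265,0.0,0]

```text
clock: 1.12
eef_pos: [292.5, 336.9, 231.4]
orientation: [-2.969, -1.027, -0.001]
wrist_force: [0.6, 0.8, 0.2]
width: 85.7
```

```bash
python3 -c "
from h import *
go((574,76,180))"
```

```text
t 1.12 tcp [292.5 336.9 231.4] w 85.7 F [0.6 0.8 0.2] q [ 0.86  0.1  -0.17  1.3  -0.    1.76]
   [-0.0002, -0.0004, 0.6104, 0.06, 0.379, 0.0514]
```

play_rows:
  commands:
    - [0,0,0.61,0.06,0.379,0.03,0]
    - [0,0,0.61,0.06,0.379,0.03,0]
    - [0,0,0.61,0.06,0.379,0.03,0]
    - [0,0,0.61,0.06,0.379,0.03,0]
    - [0,0,0.61,0.06,0.379,0.03,0]

```text
clock: 1.53
eef_pos: [445.0, 195.2, 215.3]
orientation: [-3.14, -0.078, -0.001]
wrist_force: [0.3, 1.4, -0.2]
width: 85.4
```

```bash
python3 -c "
from h import *
go((574,76,180))"
```

```text
t 1.53 tcp [445.  195.2 215.3] w 85.4 F [ 0.3  1.4 -0.2] q [ 0.41  0.19 -0.11  1.28  0.    1.93]
   [-0.0006, -0.0009, -0.006, 0.1229, 0.1255, 0.0353]
```

play_rows:
  commands:
    - [0,0,-0.006,0.123,0.125,0.035,0]
    - [0,0,-0.006,0.123,0.125,0.035,0]
    - [0,0,-0.006,0.123,0.125,0.035,0]
    - [0,0,-0.006,0.123,0.125,0.035,0]
    - [0,0,-0.006,0.123,0.125,0.035,0]

```text
clock: 1.95
eef_pos: [576.5, 72.7, 178.6]
orientation: [3.14, 0.083, 0.0]
wrist_force: [0.9, 0.1, -1.0]
width: 85.5
```

```bash
python3 -c "
from h import *
go((574,76,96))
snap('top','t1');snap('scene','s1')"
```

```text
t 1.95 tcp [576.5  72.7 178.6] w 85.5 F [ 0.9  0.1 -1. ] q [ 0.13  0.39  0.08  1.26 -0.    1.64]
   [0.0003, -0.0001, -0.003, -0.0023, -0.0035, 0.0826]
```

View pics/s1.png

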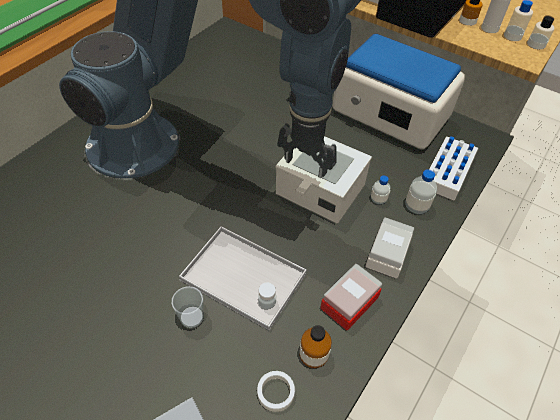

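View pics/t1.png

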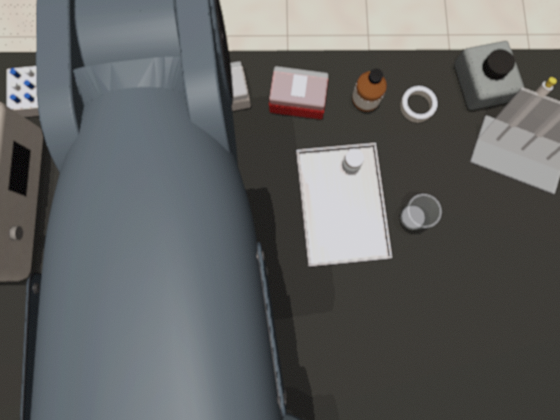

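The fingers stand over the tongue (scene px ~307,185), and the top view is hidden by the arm. Descending next.

play_rows:
  commands:
    - [0,0,-0.003,-0.002,-0.003,0.04,0]
    - [0,0,-0.003,-0.002,-0.003,0.07,0]
    - [0,0,-0.003,-0.002,-0.003,0.083,0]
    - [0,0,-0.003,-0.002,-0.003,0.083,0.3]
    - [0,0,-0.003,-0.002,-0.003,0.083,0.6]

```text
clock: 2.47
eef_pos: [572.3, 78.0, 96.4]
orientation: [-3.14, -0.089, 0.002]
wrist_force: [-0.2, 0.8, 0.7]
width: 63.6
```

play_rows:
  commands:
    - [0,0,0,0,0,0,1]
    - [0,0,0,0,0,0,1]
    - [0,0,0,0,0,0,1]
    - [0,0,0,0,0,0,1]
    - [0,0,0,0,0,0,1]

```text
clock: 2.88
eef_pos: [573.7, 78.3, 98.0]
orientation: [-3.139, -0.089, -0.003]
wrist_force: [1.9, 0.7, 7.8]
width: 22.4
```

```bash
python3 -c "
from h import *
o=r.observe();p=np.array(o['eef_pos'])
print(o['wrist_torque'])
t0=np.arctan2(4,200)
S=np.array([574,75.8,112.5])
def arc(th):
    a=np.radians(3.3); x=np.array([-np.sin(a),np.cos(a),0])
    H=S+200*x-[0,0,4]; L=np.hypot(200,4)
    return H-x*L*np.cos(th+t0)+np.array([0,0,L*np.sin(th+t0)])
off=p-S
for ths in [(.1,.2,.3,.4,.5),]: go(*[tuple(arc(t)+off) for t in ths])
snap('scene','s2')"
```

```text
[ 0.25817928 -0.35627362  0.12533117]
t 2.88 tcp [573.7  78.3  98. ] w 22.4 F [1.9 0.7 7.8] q [ 0.14  0.43 -0.08  1.06  0.    1.65]
   [-0.0008, -0.0021, 0.0008, 0.0, -0.0014, -0.0199]
   [-0.0008, -0.0021, 0.0008, 0.0001, -0.0048, -0.0397]
   [-0.0008, -0.0021, 0.0008, 0.0001, -0.0102, -0.0589]
   [-0.0008, -0.0021, 0.0008, 0.0001, -0.0174, -0.0776]
   [-0.0008, -0.0021, 0.0008, 0.0002, -0.0265, -0.0954]
```

View pics/s2.png

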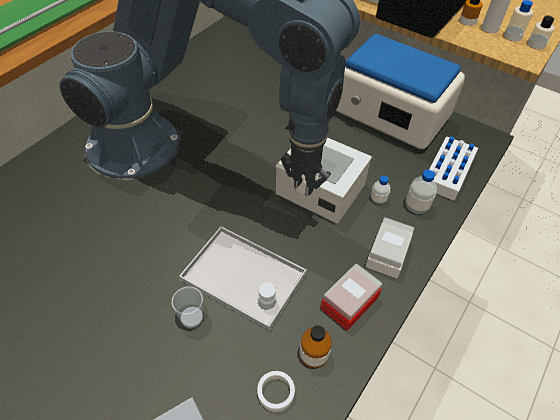

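play_rows:
  commands:
    - [0,0,0,0,-0.001,-0.02,1]
    - [0,0,0,0,-0.005,-0.039,1]
    - [0,0,0,0,-0.01,-0.058,1]
    - [0,0,0,0,-0.017,-0.077,1]
    - [0,0,0,0,-0.026,-0.094,1]

```text
clock: 3.35
eef_pos: [572.1, 105.1, 193.4]
orientation: [-3.138, -0.089, -0.004]
wrist_force: [4.9, 9.6, -11.0]
width: 22.5
```

```bash
cat > a.py <<'E'
from h import *
import sys
S=np.array([573.7,78.3,112.5]); C=np.array([573.7,78.3,98.0])
a=np.radians(3.3); x=np.array([-np.sin(a),np.cos(a),0])
L0=197.3
H=S+L0*x-[0,0,4]; L=np.hypot(L0,4); t0=np.arctan2(4,L0)
def arc(th): return H-x*L*np.cos(th+t0)+np.array([0,0,L*np.sin(th+t0)])+C-S
o=r.observe(); q=np.array(o['eef_pos'])-(C-S)-H
print('theta',np.arctan2(q[2],-q@x)-t0,'rad',np.hypot(q[2],q@x)-L)
go(*[tuple(arc(float(t))) for t in sys.argv[1:]])
E
python3 a.py .6 .7 .8 .9 1.0
```

```text
theta 0.5075340065421979 rad -0.013849979212835706
t 3.35 tcp [572.1 105.1 193.4] w 22.5 F [  4.9   9.6 -11. ] q [0.18 0.39 0.11 1.29 0.   1.69]
   [-0.0023, -0.0027, 0.0011, 0.0001, -0.0099, -0.0153]
   [-0.0023, -0.0027, 0.0011, 0.0002, -0.0222, -0.0307]
   [-0.0023, -0.0027, 0.0011, 0.0002, -0.036, -0.0449]
   [-0.0023, -0.0027, 0.0011, 0.0002, -0.0511, -0.0575]
   [-0.0023, -0.0027, 0.0011, 0.0002, -0.0674, -0.0686]
```

play_rows:
  commands:
    - [0,0,0,0,-0.01,-0.015,1]
    - [0,0,0,0,-0.022,-0.031,1]
    - [0,0,0,0,-0.036,-0.045,1]
    - [0,0,0,0,-0.051,-0.057,1]
    - [0,0,0,0,-0.067,-0.069,1]

```text
clock: 3.77
eef_pos: [568.0, 172.8, 262.9]
orientation: [-3.137, -0.09, -0.004]
wrist_force: [8.3, 10.1, -21.8]
width: 22.3
```

```bash
python3 a.py 1.1 1.2 1.3 1.4 1.5
```

```text
theta 1.004597779567561 rad 0.340744395748942
t 3.77 tcp [568.  172.8 262.9] w 22.3 F [  8.3  10.1 -21.8] q [0.29 0.41 0.32 1.47 0.   1.81]
   [-0.0029, -0.0026, 0.0013, 0.0003, -0.0167, -0.0087]
   [-0.0029, -0.0026, 0.0013, 0.0003, -0.0349, -0.0163]
   [-0.0029, -0.0026, 0.0013, 0.0003, -0.0538, -0.0221]
   [-0.0029, -0.0026, 0.0013, 0.0003, -0.0731, -0.0259]
   [-0.0029, -0.0026, 0.0013, 0.0003, -0.0928, -0.0279]
```

play_rows:
  commands:
    - [0,0,0,0,-0.017,-0.007,1]
    - [0,0,0,0,-0.035,-0.014,1]
    - [0,0,0,0,-0.054,-0.02,1]
    - [0,0,0,0,-0.073,-0.024,1]
    - [0,0,0,0,-0.093,-0.026,1]

```text
clock: 4.18
eef_pos: [562.6, 265.8, 289.9]
orientation: [-3.138, -0.089, -0.005]
wrist_force: [4.0, -3.7, -10.0]
width: 23.0
```

```bash
python3 a.py 1.55 1.6 1.65 1.7 1.75; python3 -c "
from h import *
snap('scene','s3')"
```

```text
theta 1.5021542479657262 rad -1.2579366147046471
t 4.18 tcp [562.6 265.8 289.9] w 23.0 F [  4.   -3.7 -10. ] q [0.44 0.49 0.51 1.58 0.   1.96]
   [-0.0018, -0.0031, 0.0008, 0.0003, -0.0094, -0.0015]
   [-0.0018, -0.0031, 0.0008, 0.0003, -0.0192, -0.0012]
   [-0.0018, -0.0031, 0.0008, 0.0003, -0.0291, -0.0005]
   [-0.0018, -0.0031, 0.0008, 0.0003, -0.0389, 0.0008]
   [-0.0018, -0.0031, 0.0008, 0.0003, -0.0486, 0.0025]
```

View pics/s3.png

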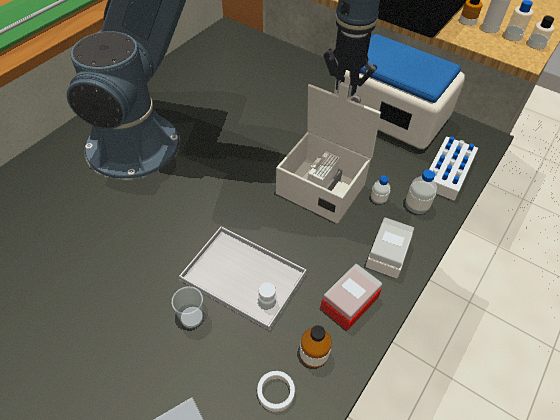

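The lid is held near vertical at px (340,115), and the cartridge shows at (322,165). Carrying the lid past balance next.

play_rows:
  commands:
    - [0,0,0,0,-0.015,-0.001,1]
    - [0,0,0,0,-0.029,0.0,1]
    - [0,0,0,0,-0.039,0.001,1]
    - [0,0,0,0,-0.049,0.003,1]
    - [0,0,0,0,-0.059,0.005,1]

```text
clock: 4.65
eef_pos: [558.9, 328.0, 284.5]
orientation: [-3.138, -0.091, -0.005]
wrist_force: [3.1, -5.5, -14.0]
width: 22.6
```

```bash
python3 a.py 1.85 1.87
```

```text
theta 1.8208154090638982 rad 0.38437624102400036
t 4.65 tcp [558.9 328.  284.5] w 22.6 F [  3.1  -5.5 -14. ] q [0.53 0.56 0.6  1.61 0.   2.04]
   [-0.0019, -0.0032, 0.0024, 0.0004, -0.0054, 0.002]
   [-0.0019, -0.0032, 0.0024, 0.0004, -0.0092, 0.0032]
```

play_rows:
  commands:
    - [0,0,0,0,-0.003,0.001,0]
    - [0,0,0,0,-0.003,0.001,0]
    - [0,0,0,0,-0.003,0.001,0]
    - [0,0,0,0,-0.003,-0.03,0]
    - [0,0,0,0,-0.003,-0.065,0]

```text
clock: 5.07
eef_pos: [557.8, 329.9, 342.9]
orientation: [-3.139, -0.091, -0.0]
wrist_force: [1.0, 0.5, 2.8]
width: 81.3
```

```bash
python3 -c "
from h import *
snap('scene','s4')
go((567,191,330))"
```

```text
t 5.12 tcp [559.3 330.8 350.6] w 85.3 F [-0.5 -0.2  4.5] q [0.53 0.62 0.89 1.82 0.   2.05]
   [-0.0059, -0.0102, 0.0019, -0.0006, 0.1401, 0.0197]
```

View pics/s4.png

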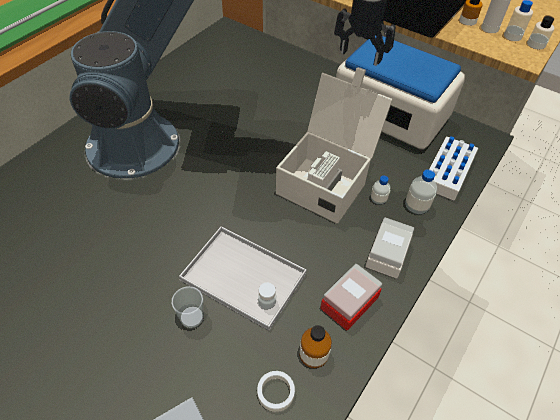

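The lid rests open, leaning at px (350,110). The cartridge is visible at (323,165), so I'll measure it from this view.

```bash
python3 - <<'E'
from h import *
np.set_printoptions(precision=2,suppress=True)
d=np.load('pics/s4.npy'); W=w('scene',d)
for n in ['cartridge','tab_pad','bay_keeper','lid_tongue']:
    for s in r.spot_in('scene',n)[:2]:
        x,y=s['xy']; u,v=int(x*560),int(y*420); print(n,u,v,round(s['confidence'],2),W[v,u])
m=(W[...,2]>88)&(W[...,2]<106)&(W[...,0]>490)&(W[...,0]<645)&(W[...,1]>115)&(W[...,1]<265)
n,l,st,ce=cv2.connectedComponentsWithStats(m.astype(np.uint8))
for k in range(1,n):
    if st[k,4]>30:
        P=W[l==k]; print(st[k],P.min(0),P.max(0),np.median(P,0),cv2.minAreaRect(P[:,:2].astype(np.float32)))
p=cv2.imread('pics/s4.png'); cv2.imwrite('pics/c4.png',cv2.resize(p[120:230,260:390],None,fx=5,fy=5,interpolation=cv2.INTER_CUBIC))
# unit rim
m=(W[...,2]>104)&(W[...,2]<114)&(W[...,0]>455)&(W[...,0]<680)&(W[...,1]>90)&(W[...,1]<290)
P=W[m]; print(len(P),cv2.minAreaRect(P[:,:2].astype(np.float32)))
E
```

```text
cartridge 324 168 0.87 [578.22 177.86 102.79]
tab_pad 317 161 0.53 [547.21 191.82  99.5 ]
bay_keeper 337 145 0.79 [563.48 269.28 109.23]
lid_tongue 348 111 0.58 [563.65 304.99 206.66]
[308 151  32  32 523] [539.16 136.44  88.16] [596.28 241.29 105.84] [573.43 182.6  101.04] ((566.74755859375, 188.4552459716797), (54.79224395751953, 104.91349792480469), 3.13435959815979)
821 ((569.0187377929688, 192.11846923828125), (202.90220642089844, 180.9503173828125), 3.6574203968048096)
```

View pics/c4.png

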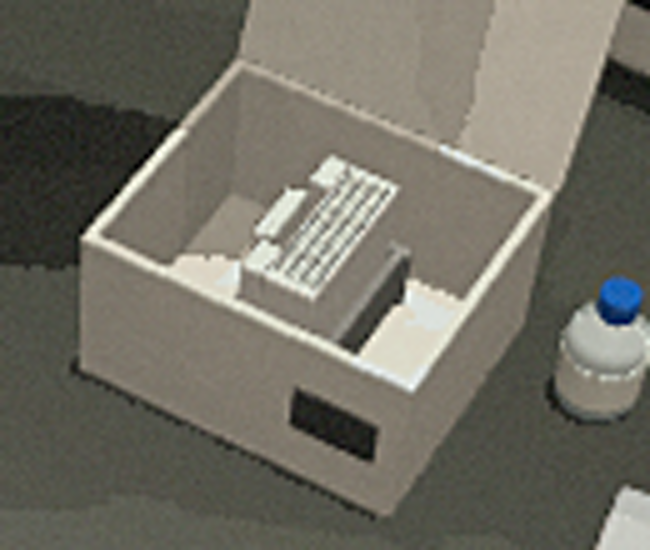

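```bash
python3 -c "
from h import *
go((569,190.5,340),(569,190.5,160),yaw=3.3)"
```

```text
t 5.32 tcp [559.4 330.9 342.7] w 85.5 F [ 0.5  0.1 -1.5] q [0.53 0.62 0.86 1.81 0.   2.05]
   [-0.0024, -0.0038, 0.0001, 0.0015, 0.1407, 0.0023]
   [-0.0024, -0.0038, 0.0001, 0.0008, 0.1411, 0.1823]
```

play_rows:
  commands:
    - [0,0,0,0,0.04,0.0,0]
    - [0,0,0,0.001,0.08,0.0,0]
    - [-0.002,-0.004,0,0.001,0.12,0.0,0]
    - [-0.002,-0.004,0,0.001,0.141,0.03,0]
    - [-0.002,-0.004,0,0.001,0.141,0.065,0]

```text
clock: 5.73
eef_pos: [569.4, 186.2, 278.0]
orientation: [-3.14, -0.084, -0.006]
wrist_force: [1.2, 1.3, -0.8]
width: 85.4
```

```bash
python3 -c "
from h import *
go((569,190.5,140),yaw=3.3)"
```

```text
t 5.73 tcp [569.4 186.2 278. ] w 85.4 F [ 1.2  1.3 -0.8] q [ 0.32  0.43  0.38  1.52 -0.    1.83]
   [-0.0007, -0.0036, -0.0038, -0.0006, -0.0042, 0.138]
```

play_rows:
  commands:
    - [-0.001,-0.004,-0.004,-0.001,-0.004,0.04,0]
    - [-0.001,-0.004,-0.004,-0.001,-0.004,0.08,0]
    - [-0.001,-0.004,-0.004,-0.001,-0.004,0.12,0]
    - [-0.001,-0.004,-0.004,-0.001,-0.004,0.138,0]
    - [-0.001,-0.004,-0.004,-0.001,-0.004,0.138,0]

```text
clock: 6.15
eef_pos: [565.0, 188.8, 134.7]
orientation: [3.138, 0.09, -0.013]
wrist_force: [-1.9, -0.1, -0.2]
width: 85.5
```

```bash
python3 -c "
from h import *
go((569,190.5,60),yaw=3.3)
p,d=snap('scene','s5')
cv2.imwrite('pics/c5.png',cv2.resize(p[110:230,260:390,::-1],None,fx=5,fy=5,interpolation=cv2.INTER_CUBIC))"
```

```text
t 6.15 tcp [565.  188.8 134.7] w 85.5 F [-1.9 -0.1 -0.2] q [ 0.32  0.45  0.05  1.18 -0.    1.84]
   [0.0024, 0.0086, -0.0001, 0.0047, -0.0016, 0.0747]
```

View pics/c5.png

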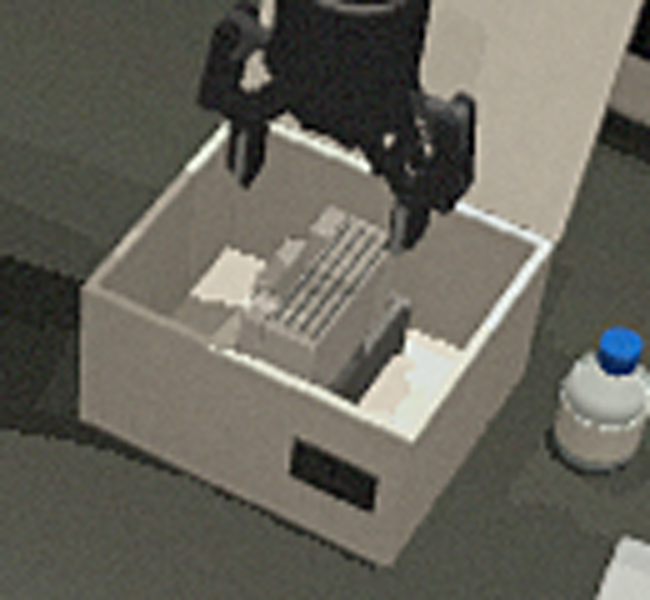

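The fingers straddle the cartridge (crop px ~320,280). Descending slowly and letting the arm settle.

play_rows:
  commands:
    - [0.001,0.004,0,0.004,-0.002,0.02,0]
    - [0.002,0.008,0,0.004,-0.002,0.04,0]
    - [0.002,0.008,0,0.004,-0.002,0.06,0]
    - [0.002,0.008,0,0.004,-0.002,0.074,0]
    - [0.002,0.008,0,0.004,-0.002,0.074,0]

```text
clock: 6.62
eef_pos: [569.3, 191.2, 63.0]
orientation: [-3.14, -0.09, -0.002]
wrist_force: [-0.3, 0.1, -1.5]
width: 85.3
```

play_rows:
  commands:
    - [0,0,0,0,0,0,0]

```text
clock: 6.7
eef_pos: [569.8, 191.3, 64.4]
orientation: [-3.14, -0.09, -0.004]
wrist_force: [0.6, 0.2, 0.4]
width: 85.3
```

```bash
python3 -c "
from h import *
go((569,190.5,60),yaw=3.3)"
```

```text
t 6.7 tcp [569.8 191.3  64.4] w 85.3 F [0.6 0.2 0.4] q [ 0.32  0.5  -0.06  1.01 -0.    1.84]
   [-0.0005, -0.0023, -0.0001, -0.0008, 0.0008, 0.0044]
```

play_rows:
  commands:
    - [0,0,0,-0.001,-0.001,0.005,0.2]
    - [0,0,0,-0.001,-0.001,0.005,0.4]
    - [0,0,0,-0.001,-0.001,0.005,0.6]
    - [0,0,0,-0.001,-0.001,0.005,1]
    - [0,0,0,-0.001,-0.001,0.005,1]

```text
clock: 7.12
eef_pos: [569.0, 192.5, 61.1]
orientation: [-3.139, -0.09, -0.006]
wrist_force: [-6.7, -1.2, 18.1]
width: 41.3
```

play_rows:
  commands:
    - [0,0,0,0,0,0,1]
    - [0,0,0,0,0,0,1]
    - [0,0,0,0,0,0,1]

```text
clock: 7.37
eef_pos: [569.5, 192.6, 61.5]
orientation: [-3.139, -0.09, -0.007]
wrist_force: [-0.6, -0.3, 4.7]
width: 41.2
```

```bash
python3 -c "
from h import *
go((569,190.5,60),yaw=3.3)
p,d=snap('scene','s6')
cv2.imwrite('pics/c6.png',cv2.resize(p[110:230,260:390,::-1],None,fx=5,fy=5,interpolation=cv2.INTER_CUBIC))"
```

```text
t 7.37 tcp [569.5 192.6  61.5] w 41.2 F [-0.6 -0.3  4.7] q [ 0.33  0.5  -0.07  1.    0.    1.84]
   [-0.0014, -0.0045, -0.0, -0.0006, 0.0021, 0.0015]
```

View pics/c6.png

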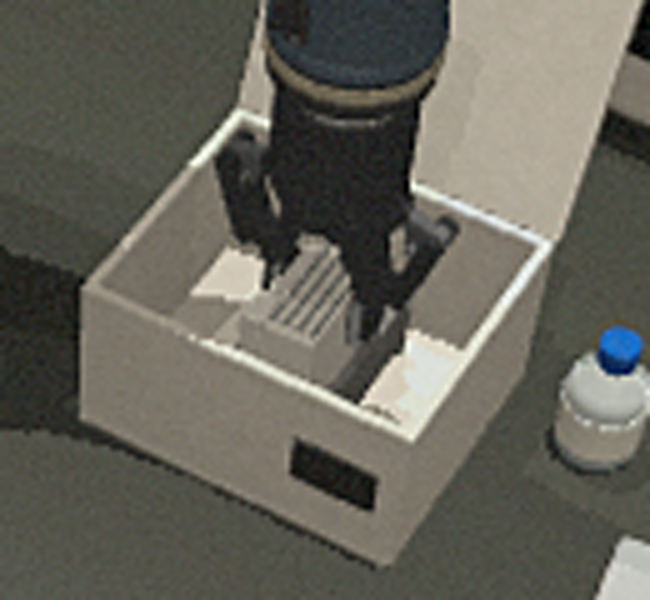

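The width reads 41 mm and was 22.4 on the 24 mm tongue, so the tab is in. Lifting straight up.

play_rows:
  commands:
    - [0,0,0,0,0,-0.006,1]
    - [0,0,0,0,0,-0.014,1]
    - [0,0,0,0,0,-0.024,1]
    - [0,0,0,0,0,-0.036,1]
    - [0,0,0,0,0,-0.05,1]

```text
clock: 7.83
eef_pos: [569.0, 192.4, 112.5]
orientation: [-3.139, -0.09, -0.006]
wrist_force: [-0.8, 0.1, -2.2]
width: 41.0
```

play_rows:
  commands:
    - [0,0,0,0,0,-0.015,1]
    - [0,0,0,0,0,-0.035,1]
    - [0,0,0,0,0,-0.055,1]
    - [0,0,0,0,0,-0.075,1]
    - [0,0,0,0,0,-0.1,1]

```text
clock: 8.25
eef_pos: [568.1, 192.1, 213.8]
orientation: [-3.139, -0.09, -0.005]
wrist_force: [-0.1, 0.1, -2.5]
width: 41.4
```

```bash
python3 -c "
from h import *
go((569,190.5,240),yaw=3.3)
p,d=snap('scene','s7')"
```

```text
t 8.25 tcp [568.1 192.1 213.8] w 41.4 F [-0.1  0.1 -2.5] q [0.33 0.42 0.21 1.36 0.   1.84]
   [-0.0011, -0.0035, -0.0001, 0.0009, 0.0016, -0.0262]
```

View pics/s7.png

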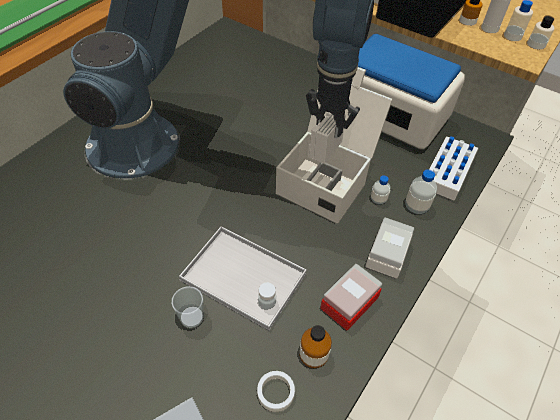

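```bash
python3 -c "
from h import *
go((540,-174,220),yaw=4.7)"
```

```text
t 8.3 tcp [569.7 192.6 219.2] w 41.4 F [-1.2 -0.4  3.9] q [0.33 0.42 0.22 1.36 0.   1.84]
   [-0.0026, -0.0096, -0.0245, -0.0507, 0.3643, -0.0022]
```

play_rows:
  commands:
    - [0,0,-0.002,-0.003,0.02,0.0,1]
    - [0,0,-0.005,-0.007,0.05,0.0,1]
    - [0,0,-0.007,-0.011,0.082,0.0,1]
    - [0,0,-0.01,-0.016,0.115,0.0,1]
    - [0,0,-0.012,-0.021,0.15,0.0,1]

```text
clock: 8.72
eef_pos: [557.0, 40.6, 219.5]
orientation: [-3.137, -0.111, -0.016]
wrist_force: [1.0, -0.3, -2.5]
width: 41.5
```

```bash
python3 -c "
from h import *
go((540,-174,200),yaw=4.7)"
```

```text
t 8.72 tcp [557.   40.6 219.5] w 41.5 F [ 1.  -0.3 -2.5] q [0.07 0.33 0.09 1.32 0.   1.57]
   [-0.0026, -0.0104, -0.0115, -0.0322, 0.2129, 0.0186]
```

play_rows:
  commands:
    - [-0.002,-0.01,-0.002,-0.006,0.04,0.0,1]
    - [-0.002,-0.01,-0.005,-0.012,0.08,0.0,1]
    - [-0.002,-0.01,-0.007,-0.018,0.12,0.01,1]
    - [-0.002,-0.01,-0.01,-0.024,0.16,0.02,1]
    - [-0.002,-0.01,-0.011,-0.029,0.19,0.03,1]

```text
clock: 9.13
eef_pos: [541.3, -153.9, 189.3]
orientation: [3.139, 0.127, 0.002]
wrist_force: [0.8, -0.8, -3.1]
width: 41.4
```

```bash
python3 -c "
from h import *
go((540,-174,110),yaw=4.7)"
```

```text
t 9.13 tcp [ 541.3 -153.9  189.3] w 41.4 F [ 0.8 -0.8 -3.1] q [-0.28  0.35  0.05  1.26  0.    1.21]
   [0.0004, -0.0016, -0.0014, -0.0031, 0.0199, 0.0793]
```

play_rows:
  commands:
    - [0,0,-0.001,-0.002,0.01,0.02,1]
    - [0,0,-0.001,-0.003,0.02,0.045,1]
    - [0,0,-0.001,-0.003,0.02,0.065,1]
    - [0,0,-0.001,-0.003,0.02,0.079,1]
    - [0,0,-0.001,-0.003,0.02,0.079,1]

```text
clock: 9.55
eef_pos: [538.5, -173.9, 108.2]
orientation: [-3.138, -0.127, 0.003]
wrist_force: [-0.5, 0.5, -3.1]
width: 41.3
```

play_rows:
  commands:
    - [0,0,0,0,0,0,1]
    - [0,0,0,0,0,0,1]

```text
clock: 9.72
eef_pos: [538.8, -173.9, 109.2]
orientation: [-3.138, -0.128, 0.002]
wrist_force: [-0.0, 0.3, -2.4]
width: 41.4
```

```bash
python3 - <<'E'
from h import *
p,d=snap('scene','s8')
go((540,-174,64),yaw=4.7)
W=w('scene',d)
m=(W[...,0]>470)&(W[...,0]<610)&(W[...,1]>-250)&(W[...,1]<-110)&(W[...,2]>35)&(W[...,2]<130)
print(np.nanpercentile(W[m],[1,50,99],axis=0))
E
```

```text
t 9.77 tcp [ 539.1 -173.9  109.4] w 41.1 F [-0.2  1.  -2.4] q [-0.31  0.4  -0.09  1.08  0.    1.18]
   [-0.0005, 0.0006, -0.0008, 0.001, 0.0002, 0.0454]
[[ 519.1898 -228.4752   56.3091]
 [ 560.8469 -215.7573   89.47  ]
 [ 571.8004 -129.5509  129.068 ]]
```

View pics/s8.png

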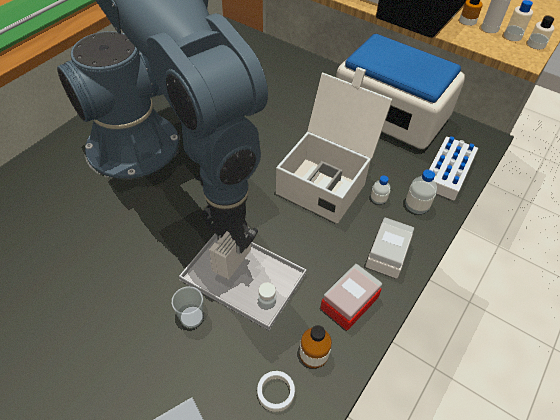

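The cartridge hangs upright over the tray at px (225,258), clear of the jar at (267,292), and the lid is still open. Descending.

play_rows:
  commands:
    - [0,0,0,0,0,0.012,1]
    - [0,0,0,0,0,0.024,1]
    - [0,0,0,0,0,0.034,1]
    - [0,0,0,0,0,0.041,1]
    - [0,0,0,0,0,0.044,1]

```text
clock: 10.18
eef_pos: [538.8, -173.8, 64.9]
orientation: [-3.138, -0.128, 0.002]
wrist_force: [-0.6, -0.1, -3.1]
width: 41.4
```

play_rows:
  commands:
    - [0,0,0,0,0,0.001,1]
    - [0,0,0,0,0,0.002,1]
    - [0,0,0,0,0,0.003,1]
    - [0,0,0,0,0,0.004,1]

```text
clock: 10.52
eef_pos: [539.1, -173.9, 61.3]
orientation: [-3.139, -0.128, 0.001]
wrist_force: [0.1, -1.1, -2.6]
width: 41.4
```

play_rows:
  commands:
    - [0,0,0,0,0,0.001,1]
    - [0,0,0,0,0,0.002,1]
    - [0,0,0,0,0,0.002,1]

```text
clock: 10.77
eef_pos: [539.3, -174.0, 59.5]
orientation: [-3.139, -0.128, 0.0]
wrist_force: [0.5, 0.1, 0.2]
width: 41.1
```

play_rows:
  commands:
    - [0,0,0,0,0,0.001,1]
    - [0,0,0,0,0,0.001,1]

```text
clock: 10.93
eef_pos: [539.5, -174.0, 59.3]
orientation: [3.139, 0.128, 0.001]
wrist_force: [-3.1, 1.2, 12.0]
width: 41.5
```

Firm contact at 12 N. Opening.

play_rows:
  commands:
    - [0,0,0,0,0,0,0.45]
    - [0,0,0,0,0,0,0.35]
    - [0,0,0,0,0,0,0.2]
    - [0,0,0,0,0,0,0]
    - [0,0,0,0,0,0,0]

```text
clock: 11.35
eef_pos: [539.6, -174.0, 59.3]
orientation: [3.139, 0.128, 0.001]
wrist_force: [0.0, -0.4, -0.0]
width: 84.9
```

play_rows:
  commands:
    - [0,0,0,0,0,0,0]
    - [0,0,0,0,0,0,0]

```text
clock: 11.52
eef_pos: [539.6, -174.0, 59.3]
orientation: [3.139, 0.128, 0.001]
wrist_force: [-1.4, -0.2, 0.6]
width: 85.5
```

```bash
python3 - <<'E'
from h import *
p,d=snap('scene','s9')
go((539,-174,160),yaw=4.7)
cv2.imwrite('pics/c9.png',cv2.resize(p[190:340,150:320,::-1],None,fx=4,fy=4,interpolation=cv2.INTER_CUBIC))
E
```

```text
t 11.57 tcp [ 539.6 -174.    59.3] w 85.9 F [-0.3 -0.4  0.3] q [-0.31  0.44 -0.17  0.96  0.    1.18]
   [0.0001, -0.0007, -0.0006, -0.0005, -0.0, -0.1007]
```

View pics/c9.png

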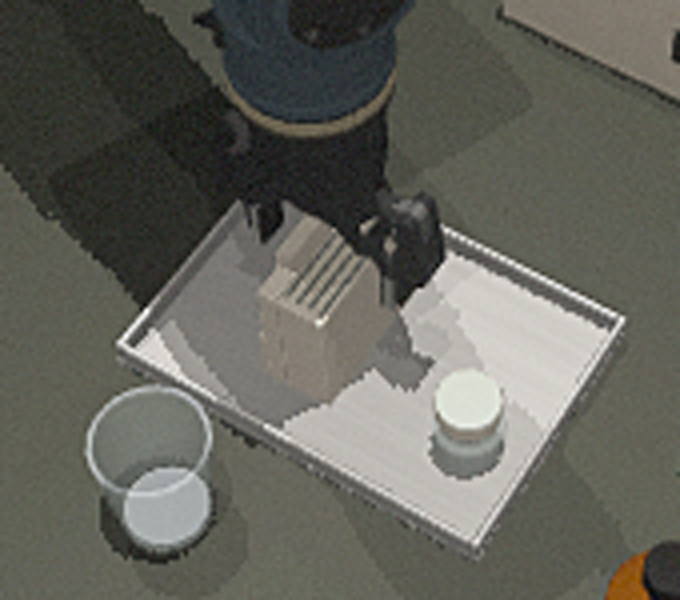

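The cartridge stands upright at crop px (320,320) with the fingers clear on both sides. Retreating straight up.

play_rows:
  commands:
    - [0,0,0,0,0,-0.02,0]
    - [0,0,0,0,0,-0.05,0]
    - [0,0,0,0,0,-0.08,0]
    - [0,0,0,0,0,-0.11,0]
    - [0,0,0,0,0,-0.15,0]

```text
clock: 11.98
eef_pos: [538.5, -173.7, 209.4]
orientation: [-3.138, -0.128, 0.002]
wrist_force: [0.8, -0.2, 0.3]
width: 85.2
```

play_rows:
  commands:
    - [0,0,0,-0.03,0,-0.03,0]
    - [0,0,0,-0.06,0,-0.06,0]
    - [0,0,0,-0.1,0,-0.06,0]
    - [0,0,0,-0.13,0,-0.06,0]
    - [0,0,0,-0.15,0,-0.06,0]

```text
clock: 12.4
eef_pos: [386.8, -185.9, 270.4]
orientation: [3.139, 0.127, -0.001]
wrist_force: [0.2, 0.0, 0.5]
width: 85.4
```

play_rows:
  commands:
    - [0,0,0,0,0,0,0]
    - [0,0,0,0,0,0,0]
    - [0,0,0,0,0,0,0]

```text
clock: 12.65
eef_pos: [387.4, -186.0, 270.5]
orientation: [3.139, 0.127, 0.0]
wrist_force: [-0.2, -0.1, 0.6]
width: 85.3
```

```bash
python3 - <<'E'
from h import *
p,d=snap('scene','s10'); W=w('scene',d)
m=(W[...,0]>470)&(W[...,0]<610)&(W[...,1]>-250)&(W[...,1]<-110)&(W[...,2]>90)&(W[...,2]<125)
P=W[m]; print(len(P),P.mean(0),np.percentile(P[:,2],[5,50,95]),cv2.minAreaRect(P[:,:2].astype(np.float32)))
A=np.c_[P[:,:2],np.ones(len(P))]; print('slope',np.linalg.lstsq(A,P[:,2],rcond=None)[0])
for n in ['jar','flask','lid','cartridge']:
    for s in r.spot_in('scene',n)[:1]:
        x,y=s['xy']; u,v=int(x*560),int(y*420); print(n,u,v,round(s['confidence'],2),W[v,u])
print(r.observe()['width'],r.observe()['wrist_force'],r.observe()['dq'])
E
```

```text
738 [ 549.27636429 -179.49916815   98.70109009] [ 92.534598    99.35992142 102.45268346] ((544.0582885742188, -176.4266357421875), (55.42409133911133, 102.55950164794922), 4.678593158721924)
slope [2.86287823e-02 1.01417370e-02 8.47964100e+01]
jar 269 294 0.89 [ 670.60765076 -203.12853616   64.10981066]
flask 380 191 0.86 [727.78649164 235.962114    55.41080217]
lid 351 114 0.57 [574.19009311 303.96549849 202.33209756]
cartridge 234 261 0.74 [ 564.94693092 -196.29745575   99.09062843]
85.17654614205392 [0.83862945 0.68199236 0.16376414] [-0.00040427 -0.00357995 -0.00292044  0.00042695  0.00163031 -0.00163277]
```

View pics/s10.png

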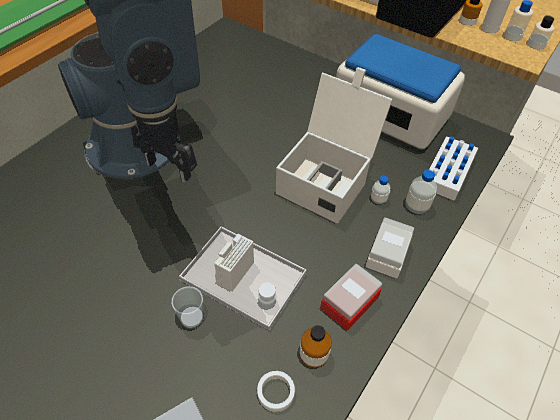

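The cartridge stands upright in the tray at px (235,262), with its top at z≈99 mm and level. The jar (267,294) and flask (380,190) are in their places, the lid is open at (350,110), and the arm is clear.

```bash
python3 -c "
from bench import r
print(r.sign_off())"
```

```text
the job is handed in; nothing more can be done
None
```

I finished the job and handed it in at about 12.7 s of the 64 s limit; `sign_off` gives no verdict.

- **Lid:** I swung it by the tongue to about 1.82 rad and let go. It fell open and was still open in the last picture.
- **Cartridge:** I squeezed it across the tab, with the gripper reading about 41 mm. I kept it squeezed on the straight lift and all the way to the tray. I set it down slowly, with a contact reading of about 12 N, then released it and backed the arm off.

The last checks, from the scene camera:
- **Position:** The cartridge stands about 24 mm to the −x side of the tray's centre in x and about 4 mm off in y, well inside the limits.
- **Upright:** Its top is at 99 mm, where standing on the tray floor gives 99. It is level to about 0.03 rad.
- **Neighbours:** The jar and the small bottle are where they started, within a few mm of measurement noise.
- **Robot:** The arm is clear and the wrist force is about zero.

No check failed, but the tab's travel could only be inferred from the gripper width. That width reads low: 22.4 mm on the 24 mm tongue, and 41 mm where the pressed cartridge should measure 45.

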